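# Show the slicer's comb plate to the inspection camera

### The job

Before the next batch the slicer's comb plate has to be checked for broken teeth: take the lid off the steel pan by its knob and set it down flat on the bench beside the pan, then lift the comb plate (the one of the three with a row of upright teeth along its top edge) out of the rack by its grip and hold it up to the inspection camera, teeth upward, flat face square to the lens, the middle of its steel plate straight in front of the lens and 12 cm from the glass. Do not touch the camera, do not drop the lid or the plate, and leave the other two plates in the rack. Finish with the gripper still holding the plate there, motionless in the air: do not put it down or let go.

Things in the scene. Friction and masses are not known exactly. Their poses are not given: they have to be found in the camera images.
- pan: Stainless steel pan under its lid, fixed to the bench. Outside 134 (its x) by 216 (its y) mm, inside 128 x 210, rounded corners; the rolled rim stands out 8 mm around it, top 100 mm above the bench. Origin: centre of its underside, on the bench; z up.
- rack (a point): Middle of the wire rack's floor in the pan, 10 mm above the bench; axes along the pan's. The fixed rack holds three slicer plates upright, one each at y = -54, 0, +54 mm (which is where varies), width along x, thickness along y. They stand on the floor wires with 1 mm play either side between wire hoops 50 mm above the bench, and come out straight up.
- lid: Loose stainless lid, 142 (its x) x 224 (its y) mm, 0.25 to 0.45 kg. A 6 mm skirt below, 121 x 202 mm, sits in the pan's mouth with 3.5 mm play; the flange lies on the rim. Origin: centre of the underside at the skirt's lower edge, 94 mm above the bench when closed, 0 when flat on the bench; z up. Starts closed, axes along the pan's. Bench round x 0.455, y -0.20 m is clear for it.
- lid_knob (a point): Gripping point of the round black knob at the lid's centre, 33 mm above the lid's origin. Knob 30 mm in diameter from 26 to 40 mm above the lid's origin, top at 44 mm, on a 19 mm neck; the lid's top sheet round it is at 11 mm.
- comb_plate: Slicer plate with teeth: steel 110 wide (x), 4 thick (y), 55 mm high (z), 0.1 to 0.16 kg; black grip block 30 x 12 (y) x 26 high in the middle of its top edge, five upright teeth 15 mm high at each side of it, 19 to 53 mm off the middle. Origin: middle of the lower edge; z up to the teeth. y is square to the face; either face may be shown. Neighbouring grips are 42 mm apart.
- comb_middle (a point): Middle of the comb plate's steel sheet, 27.5 mm above its lower edge: the point to hold in front of the lens.
- comb_grip (a point): Gripping point in the comb plate's grip block, 71 mm above the lower edge (10 mm under the block's top, 43.5 mm above comb_middle); fingers close along the plate's y on 12 mm.
- straight_plate: Another plate of the same size and grip, its top edge plain without teeth, a slanting straight blade on its face; stays in the rack. Origin: middle of its lower edge.
- grater_plate: Another plate of the same size and grip, its top edge plain without teeth, rows of small bumps on its face; stays in the rack. Origin: middle of its lower edge.
- camera: Inspection camera on a stand, fixed: round dark foot 112 mm in diameter, 14 mm high, thin post 224 mm high, a level grey barrel with a black ring light 72 mm in diameter at its front, up to 206 mm above the bench. It looks level along its own -x. Origin: on the bench, 12 mm in front of the foot's centre; z up.
- camera_lens (a point): Centre of the lens glass, 170 mm above the bench, 49 mm towards -x from the camera's origin; axes along the camera's. The lens looks along -x: the plate's middle belongs at x = -120 mm, y = 0, z = 0 in this frame, its y axis along this x axis, either way round.

How it is judged:
By the outcome, as a careful person would: the job done as asked, in the order asked, and still so for the second after the job is handed in, while the arm keeps its last pose, push and grip.
It also fails if it takes over 54 s, if anything falls off the work surface, if the arm or the gripper's body presses on something with over 40 N, if the wrist force passes 120 N, or if a joint passes its speed limit or range.

### The arm

A 6-joint arm with a two-finger parallel gripper is mounted at the origin on a cart in front of the work surface, level with it; the furniture and walls round the work are solid. World frame = base frame: x ahead of the robot, y to its left, z up, the work surface at z = 0. Lengths are in m, angles in rad, forces in N, time in s.
With the tool pointing down it reaches from about 0.35 to 0.975 m from the base axis. Payload 4.9 kg.
Tool frame: the origin (TCP) lies midway between the tips of the shut fingers; the grasp point (between the pads) lies manip.tcp_to_grasp behind it (manip.tcp_to_grasp is the distance from the TCP to the grasp point, in m); z points along the fingers, y is the line along which they close (so a half turn about z gives the same grasp; the last joint's range is limited). The gripper opens to 85 mm and grips with 20 to 120 N. Pads are 22 mm wide; open, the fingers measure 114 mm over their backs; the gripper's body (76 mm by 85 mm) begins 54 mm behind the grasp point. The pads swing forward as they close: fully open they stand 13 mm farther back than shut.
Start: joints at [-1.449, 0.053, 1.613, -0, 1.476, -0.119], TCP at [0.149, -0.607, 0.231] pointing down, gripper open.
Joint ranges: [-3.01, 3.01], [-1.01, 2.22], [0.06, 2.58], [-1.02, 4.17], [0.09, 2.62], [-3.14, 3.14]. Speed limits (rad/s): [2.57, 2.57, 3.14, 3.14, 3.14, 3.14].

### API

Orientations are given as a unit quaternion [w, x, y, z].
In Python, from plant import manip, grab_frame, calibration, job_done gives the robot as it stands.
- The arm moves only by the tool send_rows, never from a script. Its argument "rows" is a list of rows, each an object of numbers: "x", "y", "z": the shift along the tool's x, y, z normalised to -1 to 1, where 1 is 15 cm; "wx", "wy", "wz": the turn, a rotation vector about the tool's x, y, z normalised to -1 to 1, where 1 is pi/4 rad; "hand": the opening, from -1 (shut) to 1 (fully open). In form: [{"x": .., "y": .., "z": .., "wx": .., "wy": .., "wz": .., "hand": ..}, ...]. A call has exactly 10 rows; each row shifts and turns the commanded pose from where the row before left it, along the tool's axes as they then stand; what a row does not reach is not made up. A row lasts 1/12 s, in which the tool goes at most 41.7 mm and 7.16 degrees, less where a joint would pass 70% of its speed; a pose out of reach is approached as far as the arm can. A call with a number of a shift or a turn outside -1 to 1 is refused whole. A call with a gripper value outside its range is refused whole. The fingers move at their own pace and stop on an object; the grip force is fixed at half the most. Time passes only in rows, so rows that do not move let the fingers close, or fill a call up. It gives the time, the measured TCP pose, the force, the opening and the grip force at its end, in the units of the state.
- manip.state(): the state, without advancing time (a new reading comes with each control period).
- grab_frame(name): name is "side" or "top"; returns the picture (400x640x3 uint8, blue, green, red); there is no depth.
- calibration(name): a dict with "camera_matrix" (3x3 intrinsics, pixels), "R" (3x3) and "t" (3): a world point X has camera coordinates R X + t. Camera axes: x right, y down, z forward; pixel columns grow to the right and rows downward; lengths in m; the calibration is good to about 2 mm. A picture is of the moment at which its call begins. calibration takes no time and is no camera call.
- job_done(): hands the job in; it is judged then, once.
The state is a dict: "time": time; "joint_pos": joint angles; "joint_vel": joint speeds; "joint_efforts": joint torques, N m; "tool_pos": TCP position; "tool_rot": TCP orientation; "contact_force": force on the tool from outside, world axes, zero at the start; "ft_torque": the same for the moment, N m; "gripper_width": opening from 0.0 (shut) to 1.0 (fully open); "grasp_force": force on a finger pad.
Only numpy, scipy, OpenCV 4.12 (cv2) and the standard library are available. Lean on these libraries where they do the work, as an engineer would, in place of code of your own. Each camera call takes 0.05 s, during which the arm holds its last target. There are 200 camera calls.

## Working session

There is one attempt and no reset: what is moved stays moved. The work goes in short steps, Python scripts to look and compute and a tool call to move; the robot and the scene stay as the last step left them, time stands still between calls to the robot, and variables do not carry over. Pictures are saved under pics/ and viewed, at most 10 in all, crops included, and the job is handed in when it is done.

Besides the shell and the picture viewer there is one more tool, called after "Call:" as name(argument=value, ...) on one line, values as JSON. send_rows: Moves the arm, as the interface text tells. Scaled input: -1 to 1 covers 15 cm each way for a shift and pi/4 rad each way for a turn. Its arguments: {"type":"object","properties":{"rows":{"type":"array","items":{"type":"object","properties":{"x":{"type":"number","minimum":-1,"maximum":1},"y":{"type":"number","minimum":-1,"maximum":1},"z":{"type":"number","minimum":-1,"maximum":1},"wx":{"type":"number","minimum":-1,"maximum":1},"wy":{"type":"number","minimum":-1,"maximum":1},"wz":{"type":"number","minimum":-1,"maximum":1},"hand":{"type":"number"}}}}},"required":["rows"]}

```bash
mkdir -p pics; python3 - <<'E'
from plant import manip, grab_frame, calibration
import cv2,numpy as np
for n in("side","top"):
    cv2.imwrite(f"pics/{n}0.png",grab_frame(n)); c=calibration(n); R=np.array(c["R"]);print(n,np.round(c["camera_matrix"],1).tolist(),R.round(3).tolist(),(-R.T@np.array(c["t"])).round(3))
s=manip.state();print({k:np.round(v,4).tolist() for k,v in s.items()},manip.tcp_to_grasp)
E
```

```text
side [[494.2, 0.0, 317.9], [0.0, 494.2, 201.0], [0.0, 0.0, 1.0]] [[0.949, -0.317, 0.004], [-0.194, -0.591, -0.783], [0.25, 0.742, -0.622]] [ 0.316 -0.928  0.861]
top [[449.9, 0.0, 316.3], [0.0, 449.9, 198.2], [0.0, 0.0, 1.0]] [[0.003, -1.0, 0.017], [-0.986, -0.006, -0.165], [0.165, -0.016, -0.986]] [ 0.396 -0.047  1.221]
{'time': 0.1, 'joint_pos': [-1.449, 0.0533, 1.6142, -0.0, 1.476, -0.119], 'joint_vel': [0.0004, -0.0032, -0.0024, 0.0012, 0.0001, -0.0005], 'joint_efforts': [-0.0007, -39.4903, -37.1364, -0.0002, 0.0039, -0.0], 'tool_pos': [0.149, -0.6064, 0.2301], 'tool_rot': [-0.001, 0.9928, 0.1201, -0.0], 'contact_force': [-0.5102, -0.0214, 0.1503], 'ft_torque': [0.0064, 0.0131, 0.0666], 'grasp_force': 0.0, 'gripper_width': 0.9983} 0.0187
```

View pics/side0.png

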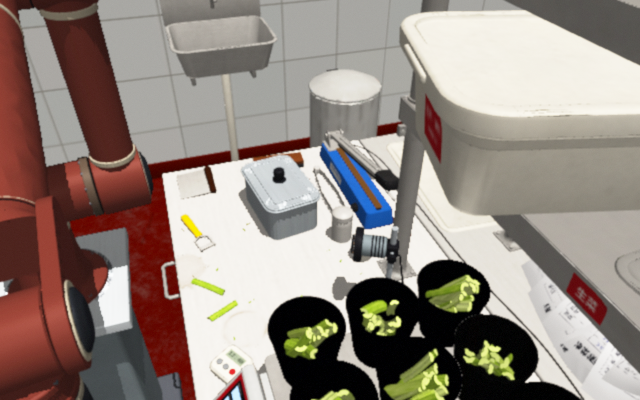

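View pics/top0.png

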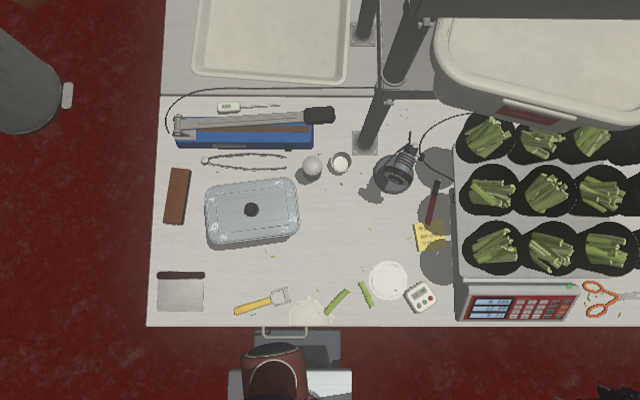

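Side view: the lid's knob is at (279,174) and the inspection camera at about (375,244), with its ring on the left. Top view: the knob is at (251,209) and the camera at about (397,168). I'll zoom in on the camera and the lid.

```bash
python3 - <<'E'
import cv2,numpy as np
a=cv2.imread("pics/top0.png")[120:260,190:450]; b=cv2.imread("pics/side0.png")[150:300,230:430]
A=cv2.resize(a,None,fx=3,fy=3,interpolation=2);cv2.imwrite("pics/ta.png",A)
cv2.imwrite("pics/sb.png",cv2.resize(b,None,fx=4,fy=4,interpolation=2)[:600,:800])
E
```

```text
(no output)
```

View pics/ta.png

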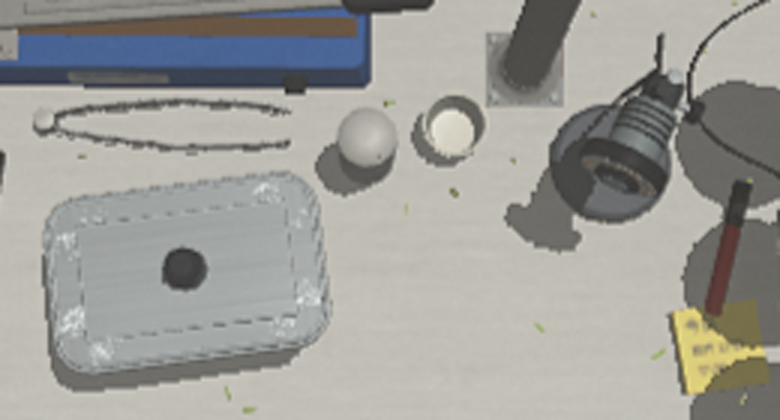

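View pics/sb.png

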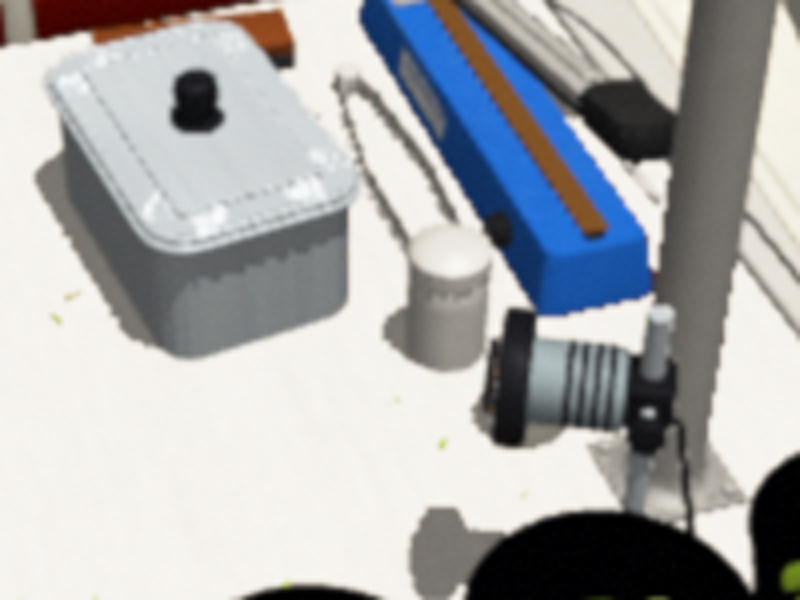

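The top crop gives foot centre ≈(393.3,174.3), lens ≈(396,179.5) and post top ≈(415,145). The side crop gives lens ≈(353,246), ring ≈(359,244.5) and post top ≈(395,228.5). Knob: top view (251,209), side view (279,175).

```bash
cat > h.py <<'E'
from plant import manip, grab_frame, calibration
import cv2,numpy as np
from scipy.spatial.transform import Rotation as Ro
C={n:calibration(n) for n in("side","top")}
def ray(n,p):
    c=C[n];R=np.array(c["R"]);o=-R.T@np.array(c["t"]);d=R.T@np.linalg.solve(np.array(c["camera_matrix"]),[p[0],p[1],1.]);return o,d/np.linalg.norm(d)
def onz(n,p,z):
    o,d=ray(n,p);return o+d*(z-o[2])/d[2]
def proj(n,X):
    c=C[n];q=np.array(c["camera_matrix"])@(np.array(c["R"])@X+np.array(c["t"]));return q[:2]/q[2]
def tri(a,b):
    P=[ray("side",a),ray("top",b)];A=sum(np.eye(3)-np.outer(d,d) for o,d in P);v=sum((np.eye(3)-np.outer(d,d))@o for o,d in P)
    X=np.linalg.solve(A,v);return X,[round(1e3*np.linalg.norm(np.cross(X-o,d)),1) for o,d in P]
def pose():
    s=manip.state();q=s["tool_rot"];return np.array(s["tool_pos"]),Ro.from_quat([q[1],q[2],q[3],q[0]]),s
E
python3 - <<'E'
from h import *
S=cv2.imread("pics/side0.png");T=cv2.imread("pics/top0.png")
def blob(im,x0,y0,x1,y1,t):
    m=(im[y0:y1,x0:x1].max(2)<t).astype(np.uint8);n,l,st,ce=cv2.connectedComponentsWithStats(m);i=1+np.argmax(st[1:,4]);return ce[i]+[x0,y0],st[i]
kt,_=blob(T,235,195,268,225,75);ks,st=blob(S,268,164,290,186,60);print(kt,ks,st)
print("knob",tri(ks,kt),onz("top",kt,.132),onz("side",ks,.125))
hsv=cv2.cvtColor(T,cv2.COLOR_BGR2HSV);g=T.astype(int)
print(T[190,220],T[150,260],T[240,310],T[215,230],T[243,230])
# bluish lid: blue>red
m=((g[...,0]-g[...,2])>3).astype(np.uint8);m[:170]=0;m[260:]=0;m[:,:195]=0;m[:,310:]=0
m=cv2.morphologyEx(m,cv2.MORPH_CLOSE,np.ones((7,7)));cs,_=cv2.findContours(m,0,2);c=max(cs,key=cv2.contourArea)[:,0]
w=np.array([onz("top",p,.103)[:2] for p in c]);r=cv2.minAreaRect((w*1000).astype(np.float32));print("lid",r)
print("post top",tri((395,228.5),(415,145)));print("lens",tri((353,246),(396,179.5)))
print("ring side@.17",onz("side",(353,246),.17),onz("side",(395,228.5),.224),onz("top",(415,145),.224))
print("foot",onz("top",(393.3,174.3),.014),"lens top",onz("top",(396,179.5),.17))
E
```

```text
[250.70588235 209.02941176] [278.65671642 175.14925373] [  5   4  12  15 134]
knob (array([0.5536442 , 0.09697067, 0.11492258]), [np.float64(0.5), np.float64(0.5)]) [0.55073688 0.0948022  0.132     ] [0.55092881 0.08313839 0.125     ]
[158 161 156] [185 194 196] [183 191 194] [164 165 161] [107 110 109]
lid ((552.5108032226562, 97.29640197753906), (145.30691528320312, 224.79493713378906), 7.684065818786621)
post top (array([ 0.68996344, -0.29146458,  0.21991742]), [np.float64(0.2), np.float64(0.2)])
lens (array([ 0.61960004, -0.25644477,  0.1624758 ]), [np.float64(0.6), np.float64(0.6)])
ring side@.17 [ 0.61568721 -0.26370673  0.17      ] [ 0.6877772  -0.29550002  0.224     ] [ 0.68858896 -0.29041791  0.224     ]
foot [ 0.66620178 -0.27885582  0.014     ] lens top [ 0.61862972 -0.25509964  0.17      ]
```

The knob measures about (0.553, 0.097), 0.127 high. It agrees with the lid rectangle (145×225 mm, yaw 7.7°). The lens is about (0.619, −0.256), axis about −26.5°. Moving now.

Call:
send_rows(rows=[{"wz": 0.136,"z": -0.13,"hand": 1},{"x": 0.16,"y": -0.21,"hand": 1},{"x": 0.16,"y": -0.21,"hand": 1},{"x": 0.16,"y": -0.21,"hand": 1},{"x": 0.16,"y": -0.21,"hand": 1},{"x": 0.16,"y": -0.21,"hand": 1},{"x": 0.16,"y": -0.21,"hand": 1},{"x": 0.16,"y": -0.21,"hand": 1},{"x": 0.16,"y": -0.21,"hand": 1},{"x": 0.16,"y": -0.21,"hand": 1}])

```text
invalid input at $.rows[0]: expected keys x, y, z, wx, wy, wz, hand
```

Call:
send_rows(rows=[{"x": 0.16,"y": -0.21,"hand": 1},{"x": 0.16,"y": -0.21,"hand": 1},{"x": 0.16,"y": -0.21,"hand": 1},{"x": 0.16,"y": -0.21,"hand": 1},{"x": 0.16,"y": -0.21,"hand": 1},{"x": 0.16,"y": -0.21,"hand": 1},{"x": 0.16,"y": -0.21,"hand": 1},{"x": 0.16,"y": -0.21,"hand": 1},{"x": 0.16,"y": -0.21,"hand": 1},{"hand": 1}])

```text
invalid input at $.rows[0]: expected keys x, y, z, wx, wy, wz, hand
```

```bash
cat >> h.py <<'E'
def go(t,yaw):
    "shift (tool axes, units) and turn to reach TCP t with tool straight down, tool x at yaw deg"
    p,R,s=pose();Rt=Ro.from_euler("z",yaw,degrees=True)*Ro.from_euler("x",180,degrees=True)
    w=(R.inv()*Rt).as_rotvec()/(np.pi/4);d=np.array(t)-p
    print("t %.2f"%s["time"],"p",p.round(4),"turn",w.round(4),"shift now",(R.inv().apply(d)/.15).round(4),"shift after turn",(Rt.inv().apply(d)/.15).round(4),"w %.3f gf %.1f F"%(s["gripper_width"],s["grasp_force"]),np.round(s["contact_force"],1),"j",np.round(s["joint_pos"],2))
E
python3 -c "
from h import *
go([.553,.097,.110],7.7)"
```

```text
t 0.10 p [ 0.149  -0.6064  0.2301] turn [-2.500e-03 -1.000e-04  1.355e-01] shift now [ 3.7339 -3.91    0.8092] shift after turn [ 3.2975 -4.2861  0.8009] w 0.998 gf 0.0 F [-0.5 -0.   0.2] j [-1.45  0.05  1.61 -0.    1.48 -0.12]
```

Call:
send_rows(rows=[{"x": 0,"y": 0,"z": -0.13,"wx": 0,"wy": 0,"wz": 0.136,"hand": 1},{"x": 0.165,"y": -0.214,"z": 0,"wx": 0,"wy": 0,"wz": 0,"hand": 1},{"x": 0.165,"y": -0.214,"z": 0,"wx": 0,"wy": 0,"wz": 0,"hand": 1},{"x": 0.165,"y": -0.214,"z": 0,"wx": 0,"wy": 0,"wz": 0,"hand": 1},{"x": 0.165,"y": -0.214,"z": 0,"wx": 0,"wy": 0,"wz": 0,"hand": 1},{"x": 0.165,"y": -0.214,"z": 0,"wx": 0,"wy": 0,"wz": 0,"hand": 1},{"x": 0.165,"y": -0.214,"z": 0,"wx": 0,"wy": 0,"wz": 0,"hand": 1},{"x": 0.165,"y": -0.214,"z": 0,"wx": 0,"wy": 0,"wz": 0,"hand": 1},{"x": 0.165,"y": -0.214,"z": 0,"wx": 0,"wy": 0,"wz": 0,"hand": 1},{"x": 0.165,"y": -0.214,"z": 0,"wx": 0,"wy": 0,"wz": 0,"hand": 1}])

```text
time: 0.93
tool_pos: [0.3315, -0.2889, 0.2504]
tool_rot: [-0.0, 0.998, 0.067, -0.0]
contact_force: [1.3, -1.0, -0.4]
gripper_width: 1.005
grasp_force: 0.0
```

Call:
send_rows(rows=[{"x": 0.165,"y": -0.214,"z": 0,"wx": 0,"wy": 0,"wz": 0,"hand": 1},{"x": 0.165,"y": -0.214,"z": 0,"wx": 0,"wy": 0,"wz": 0,"hand": 1},{"x": 0.165,"y": -0.214,"z": 0,"wx": 0,"wy": 0,"wz": 0,"hand": 1},{"x": 0.165,"y": -0.214,"z": 0,"wx": 0,"wy": 0,"wz": 0,"hand": 1},{"x": 0.165,"y": -0.214,"z": 0,"wx": 0,"wy": 0,"wz": 0,"hand": 1},{"x": 0.165,"y": -0.214,"z": 0,"wx": 0,"wy": 0,"wz": 0,"hand": 1},{"x": 0.165,"y": -0.214,"z": 0,"wx": 0,"wy": 0,"wz": 0,"hand": 1},{"x": 0.165,"y": -0.214,"z": 0,"wx": 0,"wy": 0,"wz": 0,"hand": 1},{"x": 0.165,"y": -0.214,"z": 0,"wx": 0,"wy": 0,"wz": 0,"hand": 1},{"x": 0,"y": 0,"z": 0,"wx": 0,"wy": 0,"wz": 0,"hand": 1}])

```text
time: 1.77
tool_pos: [0.5148, 0.0306, 0.25]
tool_rot: [-0.001, 0.998, 0.07, -0.0]
contact_force: [-0.0, -0.1, 0.6]
gripper_width: 1.002
grasp_force: 0.0
```

```bash
python3 -c "
from h import *
go([.553,.097,.110],7.7)"
```

```text
t 1.77 p [0.5148 0.0306 0.25  ] turn [-0.0035  0.0002  0.0083] shift now [ 0.3144 -0.3999  0.9345] shift after turn [ 0.3117 -0.4045  0.9334] w 1.002 gf 0.0 F [-0.  -0.1  0.6] j [-0.09 -0.22  1.84  0.    1.52  1.34]
```

Call:
send_rows(rows=[{"x": 0.157,"y": -0.2,"z": 0,"wx": -0.0035,"wy": 0,"wz": 0.008,"hand": 1},{"x": 0.157,"y": -0.202,"z": 0,"wx": 0,"wy": 0,"wz": 0,"hand": 1},{"x": 0,"y": 0,"z": 0.1,"wx": 0,"wy": 0,"wz": 0,"hand": 1},{"x": 0,"y": 0,"z": 0.15,"wx": 0,"wy": 0,"wz": 0,"hand": 1},{"x": 0,"y": 0,"z": 0.15,"wx": 0,"wy": 0,"wz": 0,"hand": 1},{"x": 0,"y": 0,"z": 0.15,"wx": 0,"wy": 0,"wz": 0,"hand": 1},{"x": 0,"y": 0,"z": 0.15,"wx": 0,"wy": 0,"wz": 0,"hand": 1},{"x": 0,"y": 0,"z": 0.13,"wx": 0,"wy": 0,"wz": 0,"hand": 1},{"x": 0,"y": 0,"z": 0.1,"wx": 0,"wy": 0,"wz": 0,"hand": 1},{"x": 0,"y": 0,"z": 0,"wx": 0,"wy": 0,"wz": 0,"hand": 1}])

```text
time: 2.6
tool_pos: [0.5489, 0.0904, 0.1065]
tool_rot: [0.001, 0.998, 0.064, -0.004]
contact_force: [-0.9, -0.7, -1.5]
gripper_width: 1.0
grasp_force: 0.0
```

Call:
send_rows(rows=[{"x": 0,"y": 0,"z": 0,"wx": 0,"wy": 0,"wz": 0,"hand": -1},{"x": 0,"y": 0,"z": 0,"wx": 0,"wy": 0,"wz": 0,"hand": -1},{"x": 0,"y": 0,"z": 0,"wx": 0,"wy": 0,"wz": 0,"hand": -1},{"x": 0,"y": 0,"z": 0,"wx": 0,"wy": 0,"wz": 0,"hand": -1},{"x": 0,"y": 0,"z": 0,"wx": 0,"wy": 0,"wz": 0,"hand": -1},{"x": 0,"y": 0,"z": 0,"wx": 0,"wy": 0,"wz": 0,"hand": -1},{"x": 0,"y": 0,"z": 0,"wx": 0,"wy": 0,"wz": 0,"hand": -1},{"x": 0,"y": 0,"z": 0,"wx": 0,"wy": 0,"wz": 0,"hand": -1},{"x": 0,"y": 0,"z": 0,"wx": 0,"wy": 0,"wz": 0,"hand": -1},{"x": 0,"y": 0,"z": 0,"wx": 0,"wy": 0,"wz": 0,"hand": -1}])

```text
time: 3.43
tool_pos: [0.5532, 0.0928, 0.1135]
tool_rot: [-0.001, 0.998, 0.064, 0.002]
contact_force: [-2.3, 5.8, 5.3]
gripper_width: 0.316
grasp_force: 58.6
```

```bash
python3 -c "
from h import *
go([.455,-.2,.25],7.7)"
```

```text
t 3.43 p [0.5532 0.0928 0.1135] turn [-0.0017 -0.004  -0.0083] shift now [-0.8951  1.8515 -0.9152] shift after turn [-0.91    1.8468 -0.9099] w 0.316 gf 58.6 F [-2.3  5.8  5.3] j [0.03 0.   1.87 0.   1.27 1.48]
```

Call:
send_rows(rows=[{"x": 0,"y": 0,"z": -0.03,"wx": 0,"wy": 0,"wz": 0,"hand": -1},{"x": 0,"y": 0,"z": -0.05,"wx": 0,"wy": 0,"wz": 0,"hand": -1},{"x": 0,"y": 0,"z": -0.08,"wx": 0,"wy": 0,"wz": 0,"hand": -1},{"x": 0,"y": 0,"z": -0.1,"wx": 0,"wy": 0,"wz": 0,"hand": -1},{"x": 0,"y": 0,"z": -0.12,"wx": 0,"wy": 0,"wz": 0,"hand": -1},{"x": 0,"y": 0,"z": -0.1,"wx": 0,"wy": 0,"wz": 0,"hand": -1},{"x": 0,"y": 0,"z": -0.08,"wx": 0,"wy": 0,"wz": 0,"hand": -1},{"x": 0,"y": 0,"z": -0.05,"wx": 0,"wy": 0,"wz": 0,"hand": -1},{"x": 0,"y": 0,"z": 0,"wx": 0,"wy": 0,"wz": 0,"hand": -1},{"x": 0,"y": 0,"z": 0,"wx": 0,"wy": 0,"wz": 0,"hand": -1}])

```text
time: 4.27
tool_pos: [0.5522, 0.0908, 0.2029]
tool_rot: [0.002, 0.998, 0.064, 0.0]
contact_force: [-0.1, 0.9, -4.5]
gripper_width: 0.316
grasp_force: 59.7
```

```bash
python3 -c "
from h import *
go([.455,-.2,.03],7.7)
S=grab_frame('side');T=grab_frame('top')
cv2.imwrite('pics/side1.png',S);cv2.imwrite('pics/top1.png',T)
cv2.imwrite('pics/a1.png',np.hstack([cv2.resize(S[110:260,220:360],None,fx=2.8,fy=2.8,interpolation=2),cv2.resize(T[140:290,180:315],None,fx=2.8,fy=2.8,interpolation=2)]))"
```

```text
t 4.27 p [0.5522 0.0908 0.2029] turn [ 0.0039 -0.0003 -0.0087] shift now [-0.8897  1.8368  1.158 ] shift after turn [-0.9019  1.8342  1.1526] w 0.316 gf 59.7 F [-0.1  0.9 -4.5] j [ 0.03 -0.08  1.8  -0.    1.43  1.48]
```

View pics/a1.png

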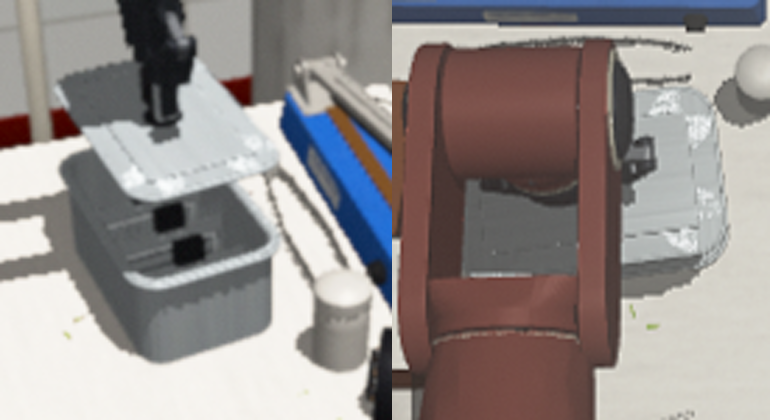

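The lid is held level and clear of the pan, with two plate grips visible below it. Carrying it to the clear bench area.

Call:
send_rows(rows=[{"x": -0.04,"y": 0.08,"z": 0,"wx": 0,"wy": 0,"wz": 0,"hand": -1},{"x": -0.08,"y": 0.17,"z": 0,"wx": 0,"wy": 0,"wz": 0,"hand": -1},{"x": -0.11,"y": 0.22,"z": 0,"wx": 0,"wy": 0,"wz": 0,"hand": -1},{"x": -0.11,"y": 0.23,"z": 0,"wx": 0,"wy": 0,"wz": 0,"hand": -1},{"x": -0.11,"y": 0.23,"z": 0,"wx": 0,"wy": 0,"wz": 0,"hand": -1},{"x": -0.11,"y": 0.23,"z": 0,"wx": 0,"wy": 0,"wz": 0,"hand": -1},{"x": -0.11,"y": 0.23,"z": 0,"wx": 0,"wy": 0,"wz": 0,"hand": -1},{"x": -0.1,"y": 0.2,"z": 0,"wx": 0,"wy": 0,"wz": 0,"hand": -1},{"x": -0.08,"y": 0.15,"z": 0,"wx": 0,"wy": 0,"wz": 0,"hand": -1},{"x": -0.04,"y": 0.1,"z": 0,"wx": 0,"wy": 0,"wz": 0,"hand": -1}])

```text
time: 5.2
tool_pos: [0.4527, -0.2024, 0.2024]
tool_rot: [0.001, 0.998, 0.062, -0.001]
contact_force: [0.5, 0.1, -2.7]
gripper_width: 0.317
grasp_force: 59.8
```

Call:
send_rows(rows=[{"x": 0,"y": 0,"z": 0.05,"wx": 0,"wy": 0,"wz": 0,"hand": -1},{"x": 0,"y": 0,"z": 0.15,"wx": 0,"wy": 0,"wz": 0,"hand": -1},{"x": 0,"y": 0,"z": 0.2,"wx": 0,"wy": 0,"wz": 0,"hand": -1},{"x": 0,"y": 0,"z": 0.2,"wx": 0,"wy": 0,"wz": 0,"hand": -1},{"x": 0,"y": 0,"z": 0.2,"wx": 0,"wy": 0,"wz": 0,"hand": -1},{"x": 0,"y": 0,"z": 0.12,"wx": 0,"wy": 0,"wz": 0,"hand": -1},{"x": 0,"y": 0,"z": 0.08,"wx": 0,"wy": 0,"wz": 0,"hand": -1},{"x": 0,"y": 0,"z": 0.04,"wx": 0,"wy": 0,"wz": 0,"hand": -1},{"x": 0,"y": 0,"z": 0,"wx": 0,"wy": 0,"wz": 0,"hand": -1},{"x": 0,"y": 0,"z": 0,"wx": 0,"wy": 0,"wz": 0,"hand": -1}])

```text
time: 6.03
tool_pos: [0.4556, -0.2004, 0.0482]
tool_rot: [0.002, 0.998, 0.064, 0.001]
contact_force: [0.7, -0.2, -2.5]
gripper_width: 0.315
grasp_force: 59.9
```

```bash
python3 -c "
from h import *
go([.455,-.2,.0205],7.7)"
```

```text
t 6.03 p [ 0.4556 -0.2004  0.0482] turn [ 0.0044 -0.0011 -0.0082] shift now [-0.0037 -0.0039  0.1849] shift after turn [-0.0035 -0.0033  0.1849] w 0.315 gf 59.9 F [ 0.7 -0.2 -2.5] j [-0.56 -0.06  2.05 -0.    1.15  0.88]
```

Call:
send_rows(rows=[{"x": 0,"y": 0,"z": 0.04,"wx": 0.004,"wy": 0,"wz": 0,"hand": -1},{"x": 0,"y": 0,"z": 0.04,"wx": 0,"wy": 0,"wz": 0,"hand": -1},{"x": 0,"y": 0,"z": 0.03,"wx": 0,"wy": 0,"wz": 0,"hand": -1},{"x": 0,"y": 0,"z": 0.02,"wx": 0,"wy": 0,"wz": 0,"hand": -1},{"x": 0,"y": 0,"z": 0.02,"wx": 0,"wy": 0,"wz": 0,"hand": -1},{"x": 0,"y": 0,"z": 0.015,"wx": 0,"wy": 0,"wz": 0,"hand": -1},{"x": 0,"y": 0,"z": 0.01,"wx": 0,"wy": 0,"wz": 0,"hand": -1},{"x": 0,"y": 0,"z": 0,"wx": 0,"wy": 0,"wz": 0,"hand": -1},{"x": 0,"y": 0,"z": 0,"wx": 0,"wy": 0,"wz": 0,"hand": -1},{"x": 0,"y": 0,"z": 0,"wx": 0,"wy": 0,"wz": 0,"hand": -1}])

```text
time: 6.87
tool_pos: [0.4552, -0.2003, 0.0214]
tool_rot: [-0.0, 0.998, 0.064, 0.0]
contact_force: [-0.0, 0.3, -3.7]
gripper_width: 0.318
grasp_force: 59.9
```

```bash
python3 -c "
from h import *
go([.455,-.2,.0195],7.7)"
```

```text
t 6.87 p [ 0.4552 -0.2003  0.0214] turn [-0.0002 -0.0004 -0.0085] shift now [-0.0009 -0.0022  0.0128] shift after turn [-0.0009 -0.0022  0.0128] w 0.318 gf 59.9 F [-0.   0.3 -3.7] j [-0.56 -0.02  2.06  0.    1.1   0.88]
```

Call:
send_rows(rows=[{"x": 0,"y": 0,"z": 0.005,"wx": 0,"wy": 0,"wz": 0,"hand": -1},{"x": 0,"y": 0,"z": 0.005,"wx": 0,"wy": 0,"wz": 0,"hand": -1},{"x": 0,"y": 0,"z": 0.004,"wx": 0,"wy": 0,"wz": 0,"hand": -1},{"x": 0,"y": 0,"z": 0.003,"wx": 0,"wy": 0,"wz": 0,"hand": -1},{"x": 0,"y": 0,"z": 0,"wx": 0,"wy": 0,"wz": 0,"hand": -1},{"x": 0,"y": 0,"z": 0,"wx": 0,"wy": 0,"wz": 0,"hand": -1},{"x": 0,"y": 0,"z": 0,"wx": 0,"wy": 0,"wz": 0,"hand": -1},{"x": 0,"y": 0,"z": 0,"wx": 0,"wy": 0,"wz": 0,"hand": -1},{"x": 0,"y": 0,"z": 0,"wx": 0,"wy": 0,"wz": 0,"hand": -1},{"x": 0,"y": 0,"z": 0,"wx": 0,"wy": 0,"wz": 0,"hand": -1}])

```text
time: 7.7
tool_pos: [0.4553, -0.2005, 0.0196]
tool_rot: [-0.0, 0.998, 0.064, 0.0]
contact_force: [-2.6, 0.4, 5.2]
gripper_width: 0.313
grasp_force: 60.8
```

```bash
python3 -c "
from h import *
go([.455,-.2,.0195],7.7)"
```

```text
t 7.70 p [ 0.4553 -0.2005  0.0196] turn [ 0.     -0.0004 -0.0085] shift now [-0.0019 -0.0035  0.0004] shift after turn [-0.0019 -0.0035  0.0004] w 0.313 gf 60.8 F [-2.6  0.4  5.2] j [-0.56 -0.01  2.06  0.    1.09  0.88]
```

The lid has contacted the bench. Releasing and rising.

Call:
send_rows(rows=[{"x": 0,"y": 0,"z": 0,"wx": 0,"wy": 0,"wz": 0,"hand": 1},{"x": 0,"y": 0,"z": 0,"wx": 0,"wy": 0,"wz": 0,"hand": 1},{"x": 0,"y": 0,"z": 0,"wx": 0,"wy": 0,"wz": 0,"hand": 1},{"x": 0,"y": 0,"z": 0,"wx": 0,"wy": 0,"wz": 0,"hand": 1},{"x": 0,"y": 0,"z": 0,"wx": 0,"wy": 0,"wz": 0,"hand": 1},{"x": 0,"y": 0,"z": 0,"wx": 0,"wy": 0,"wz": 0,"hand": 1},{"x": 0,"y": 0,"z": 0,"wx": 0,"wy": 0,"wz": 0,"hand": 1},{"x": 0,"y": 0,"z": -0.05,"wx": 0,"wy": 0,"wz": 0,"hand": 1},{"x": 0,"y": 0,"z": -0.12,"wx": 0,"wy": 0,"wz": 0,"hand": 1},{"x": 0,"y": 0,"z": -0.2,"wx": 0,"wy": 0,"wz": 0,"hand": 1}])

```text
time: 8.53
tool_pos: [0.4527, -0.1988, 0.072]
tool_rot: [-0.002, 0.998, 0.064, -0.003]
contact_force: [0.7, -0.3, -0.2]
gripper_width: 1.0
grasp_force: 0.0
```

Call:
send_rows(rows=[{"x": 0,"y": 0,"z": -0.25,"wx": 0,"wy": 0,"wz": 0,"hand": 1},{"x": 0,"y": 0,"z": -0.25,"wx": 0,"wy": 0,"wz": 0,"hand": 1},{"x": 0,"y": 0,"z": -0.25,"wx": 0,"wy": 0,"wz": 0,"hand": 1},{"x": 0,"y": 0,"z": -0.25,"wx": 0,"wy": 0,"wz": 0,"hand": 1},{"x": -0.1,"y": 0,"z": -0.2,"wx": 0,"wy": 0,"wz": 0,"hand": 1},{"x": -0.1,"y": 0,"z": 0,"wx": 0,"wy": 0,"wz": 0,"hand": 1},{"x": -0.1,"y": 0,"z": 0,"wx": 0,"wy": 0,"wz": 0,"hand": 1},{"x": -0.1,"y": 0,"z": 0,"wx": 0,"wy": 0,"wz": 0,"hand": 1},{"x": 0,"y": 0,"z": 0,"wx": 0,"wy": 0,"wz": 0,"hand": 1},{"x": 0,"y": 0,"z": 0,"wx": 0,"wy": 0,"wz": 0,"hand": 1}])

```text
time: 9.37
tool_pos: [0.3954, -0.208, 0.2547]
tool_rot: [0.0, 0.998, 0.063, 0.001]
contact_force: [0.0, -0.7, -0.6]
gripper_width: 1.003
grasp_force: 0.0
```

```bash
python3 -c "
from h import *
go([.553,.097,.2],7.7)
S=grab_frame('side');T=grab_frame('top')
cv2.imwrite('pics/side2.png',S);cv2.imwrite('pics/top2.png',T)
a=cv2.resize(S[140:250,230:330],None,fx=4,fy=4,interpolation=2);b=cv2.resize(T[165:265,195:310],None,fx=4,fy=4,interpolation=2)
o=np.zeros((600,800,3),np.uint8);o[:440,:400]=a;o[:400,400:800]=b[:,:400];o[440:600,:320]=cv2.resize(T[200:360,240:440],(320,160));cv2.imwrite('pics/a2.png',o)"
```

```text
t 9.37 p [ 0.3954 -0.208   0.2547] turn [ 0.0006 -0.0016 -0.0097] shift now [ 1.2987 -1.8845  0.3657] shift after turn [ 1.3135 -1.8744  0.3649] w 1.003 gf 0.0 F [ 0.  -0.7 -0.6] j [-0.65 -0.41  1.98  0.    1.57  0.79]
```

View pics/a2.png

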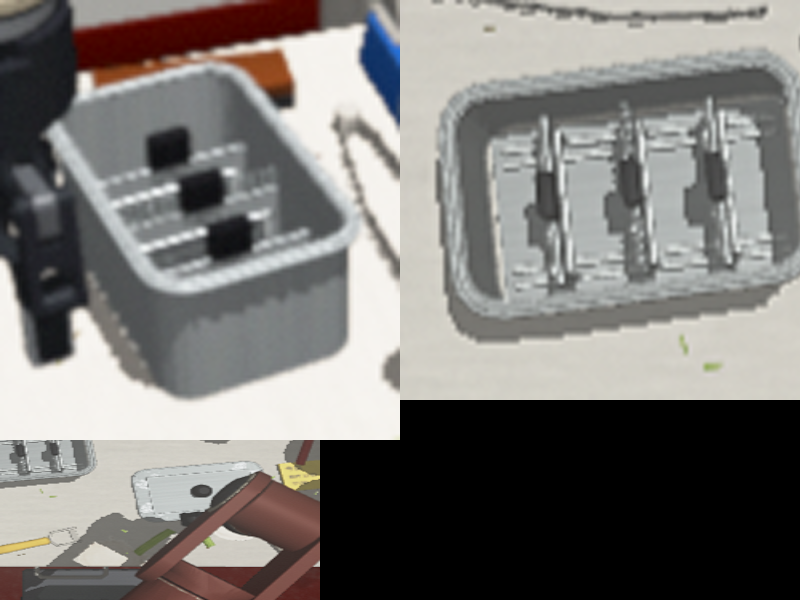

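All three grips are visible in the pan. The lid lies flat beside it at about (0.455, −0.20). I'll zoom in on the rack to find the teeth.

```bash
python3 -c "
import cv2,numpy as np
S=cv2.imread('pics/side2.png');T=cv2.imread('pics/top2.png')
a=cv2.resize(S[168:208,252:312],(600,400)[::1],interpolation=2)[:,:600]
b=cv2.resize(T[186:240,215:287],(266*1,200),interpolation=2)
o=np.zeros((600,800,3),np.uint8);o[:533,:800]=cv2.resize(S[168:208,252:312],(800,533),interpolation=2);cv2.imwrite('pics/a3.png',cv2.convertScaleAbs(o,alpha=1.2))"
```

```text
(no output)
```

View pics/a3.png

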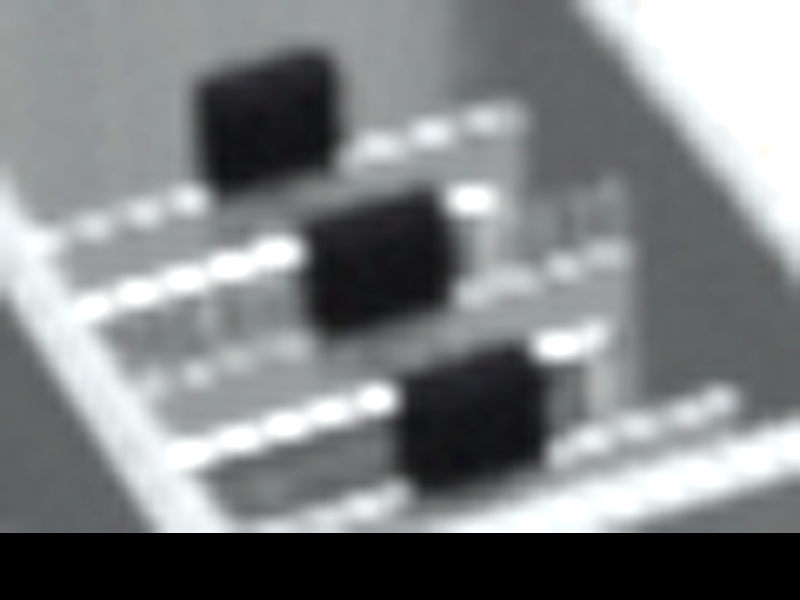

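The teeth show as vertical streaks above the top edge of the middle plate: left (110–290, 310–360) and right (530–620, 190–245). The far and front plates have plain edges, so the comb plate is the middle one. Measuring its grip.

```bash
python3 - <<'E'
from h import *
S=cv2.imread("pics/side2.png");T=cv2.imread("pics/top2.png")
def blobs(im,x0,y0,x1,y1,t,a=20):
    m=(im[y0:y1,x0:x1].max(2)<t).astype(np.uint8);n,l,st,ce=cv2.connectedComponentsWithStats(m);return [(ce[i]+[x0,y0],st[i,2:].tolist()) for i in range(1,n) if st[i,4]>=a]
print("side",blobs(S,255,168,300,208,60)); print("top",blobs(T,215,190,300,235,75,10))
c=np.array([.5525,.097]);u=np.deg2rad(7.7);yv=np.array([-np.sin(u),np.cos(u)]);xv=np.array([np.cos(u),np.sin(u)])
for k in(-54,0,54):
    p=c+yv*k/1e3; P=lambda z:np.r_[p,z]
    print(k,proj("top",P(.091)).round(1),proj("side",P(.078)).round(1))
g=T.astype(int);gr=T.max(2)
E
```

```text
side [(array([271.59302326, 176.89534884]), [10, 11, 86]), (array([279.84946237, 187.47311828]), [11, 10, 93]), (array([286.80412371, 199.16494845]), [12, 11, 97])]
top [(array([272.69230769, 208.34615385]), [5, 12, 26]), (array([252.09756098, 209.75609756]), [6, 13, 41]), (array([231.29545455, 213.11363636]), [6, 12, 44])]
-54 [273.2 207.9] [286.8 198. ]
0 [251.9 210.6] [278.7 186.7]
54 [230.6 213.3] [271. 176.]
```

Call:
send_rows(rows=[{"x": 0.131,"y": -0.188,"z": 0,"wx": 0,"wy": 0,"wz": 0,"hand": -0.2},{"x": 0.131,"y": -0.188,"z": 0,"wx": 0,"wy": 0,"wz": 0,"hand": -0.2},{"x": 0.131,"y": -0.188,"z": 0,"wx": 0,"wy": 0,"wz": 0,"hand": -0.2},{"x": 0.131,"y": -0.188,"z": 0,"wx": 0,"wy": 0,"wz": 0,"hand": -0.2},{"x": 0.131,"y": -0.188,"z": 0,"wx": 0,"wy": 0,"wz": 0,"hand": -0.2},{"x": 0.131,"y": -0.188,"z": 0,"wx": 0,"wy": 0,"wz": 0,"hand": -0.2},{"x": 0.131,"y": -0.188,"z": 0,"wx": 0,"wy": 0,"wz": 0,"hand": -0.2},{"x": 0.131,"y": -0.188,"z": 0,"wx": 0,"wy": 0,"wz": 0,"hand": -0.2},{"x": 0.131,"y": -0.188,"z": 0,"wx": 0,"wy": 0,"wz": 0,"hand": -0.2},{"x": 0.131,"y": -0.188,"z": 0,"wx": 0,"wy": 0,"wz": 0,"hand": -0.2}])

```text
time: 10.3
tool_pos: [0.5554, 0.0993, 0.2538]
tool_rot: [-0.0, 0.998, 0.064, -0.0]
contact_force: [-0.1, -0.4, -0.4]
gripper_width: 0.403
grasp_force: 0.0
```

Call:
send_rows(rows=[{"x": 0,"y": 0,"z": 0.15,"wx": 0,"wy": 0,"wz": 0,"hand": -0.2},{"x": 0,"y": 0,"z": 0.2,"wx": 0,"wy": 0,"wz": 0,"hand": -0.2},{"x": 0,"y": 0,"z": 0.2,"wx": 0,"wy": 0,"wz": 0,"hand": -0.2},{"x": 0,"y": 0,"z": 0.2,"wx": 0,"wy": 0,"wz": 0,"hand": -0.2},{"x": 0,"y": 0,"z": 0,"wx": 0,"wy": 0,"wz": 0,"hand": -0.2},{"x": 0,"y": 0,"z": 0,"wx": 0,"wy": 0,"wz": 0,"hand": -0.2},{"x": 0,"y": 0,"z": 0,"wx": 0,"wy": 0,"wz": 0,"hand": -0.2},{"x": 0,"y": 0,"z": 0,"wx": 0,"wy": 0,"wz": 0,"hand": -0.2},{"x": 0,"y": 0,"z": 0,"wx": 0,"wy": 0,"wz": 0,"hand": -0.2},{"x": 0,"y": 0,"z": 0,"wx": 0,"wy": 0,"wz": 0,"hand": -0.2}])

```text
time: 11.13
tool_pos: [0.5557, 0.0968, 0.144]
tool_rot: [-0.0, 0.998, 0.064, 0.002]
contact_force: [0.6, 1.0, 0.0]
gripper_width: 0.405
grasp_force: 0.0
```

```bash
python3 -c "
from h import *
go([.5525,.097,.0625],7.5)"
```

```text
t 11.13 p [0.5557 0.0968 0.144 ] turn [-0.0001 -0.0045 -0.0042] shift now [-0.0232 -0.0037  0.5433] shift after turn [-0.0212 -0.0038  0.5433] w 0.405 gf 0.0 F [0.6 1.  0. ] j [ 0.04 -0.02  1.84  0.    1.32  1.48]
```

Call:
send_rows(rows=[{"x": -0.02,"y": -0.003,"z": 0.06,"wx": 0,"wy": 0,"wz": 0,"hand": -0.2},{"x": 0,"y": 0,"z": 0.1,"wx": 0,"wy": 0,"wz": 0,"hand": -0.2},{"x": 0,"y": 0,"z": 0.1,"wx": 0,"wy": 0,"wz": 0,"hand": -0.2},{"x": 0,"y": 0,"z": 0.1,"wx": 0,"wy": 0,"wz": 0,"hand": -0.2},{"x": 0,"y": 0,"z": 0.08,"wx": 0,"wy": 0,"wz": 0,"hand": -0.2},{"x": 0,"y": 0,"z": 0.06,"wx": 0,"wy": 0,"wz": 0,"hand": -0.2},{"x": 0,"y": 0,"z": 0.04,"wx": 0,"wy": 0,"wz": 0,"hand": -0.2},{"x": 0,"y": 0,"z": 0,"wx": 0,"wy": 0,"wz": 0,"hand": -0.2},{"x": 0,"y": 0,"z": 0,"wx": 0,"wy": 0,"wz": 0,"hand": -0.2},{"x": 0,"y": 0,"z": 0,"wx": 0,"wy": 0,"wz": 0,"hand": -0.2}])

```text
time: 11.97
tool_pos: [0.5522, 0.0969, 0.0617]
tool_rot: [-0.0, 0.998, 0.064, 0.001]
contact_force: [0.2, 0.6, -0.2]
gripper_width: 0.4
grasp_force: 0.0
```

```bash
python3 -c "
from h import *
go([.5525,.097,.0625],7.5)
S=grab_frame('side');cv2.imwrite('pics/side3.png',S);cv2.imwrite('pics/a4.png',cv2.resize(S[130:220,220:320],(660,594),interpolation=2))"
```

```text
t 11.97 p [0.5522 0.0969 0.0617] turn [-0.0003 -0.002  -0.0041] shift now [ 0.0021 -0.0001 -0.0055] shift after turn [ 0.0021 -0.0001 -0.0055] w 0.400 gf 0.0 F [ 0.2  0.6 -0.2] j [0.04 0.07 1.9  0.   1.18 1.48]
```

View pics/a4.png

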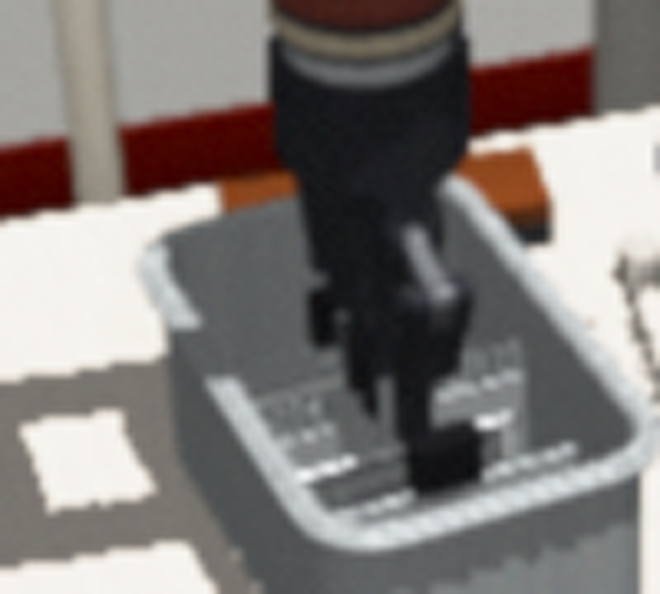

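The fingers straddle the middle grip, with the teeth visible at (490,355) beside it. Gripping.

Call:
send_rows(rows=[{"x": 0,"y": 0,"z": 0,"wx": 0,"wy": 0,"wz": 0,"hand": -1},{"x": 0,"y": 0,"z": 0,"wx": 0,"wy": 0,"wz": 0,"hand": -1},{"x": 0,"y": 0,"z": 0,"wx": 0,"wy": 0,"wz": 0,"hand": -1},{"x": 0,"y": 0,"z": 0,"wx": 0,"wy": 0,"wz": 0,"hand": -1},{"x": 0,"y": 0,"z": 0,"wx": 0,"wy": 0,"wz": 0,"hand": -1},{"x": 0,"y": 0,"z": 0,"wx": 0,"wy": 0,"wz": 0,"hand": -1},{"x": 0,"y": 0,"z": 0,"wx": 0,"wy": 0,"wz": 0,"hand": -1},{"x": 0,"y": 0,"z": 0,"wx": 0,"wy": 0,"wz": 0,"hand": -1},{"x": 0,"y": 0,"z": 0,"wx": 0,"wy": 0,"wz": 0,"hand": -1},{"x": 0,"y": 0,"z": 0,"wx": 0,"wy": 0,"wz": 0,"hand": -1}])

```text
time: 12.85
tool_pos: [0.5521, 0.097, 0.0615]
tool_rot: [-0.0, 0.998, 0.064, 0.001]
contact_force: [-0.3, 0.9, 5.7]
gripper_width: 0.128
grasp_force: 60.3
```

```bash
python3 -c "
from h import *
go([.5525,.097,.2],7.5);print(manip.state()['ft_torque'])"
```

```text
t 12.85 p [0.5521 0.097  0.0615] turn [-0.0004 -0.0017 -0.0039] shift now [ 0.0042 -0.     -0.9232] shift after turn [ 2.900e-03  3.000e-04 -9.232e-01] w 0.128 gf 60.3 F [-0.3  0.9  5.7] j [0.04 0.07 1.9  0.   1.18 1.48]
[0.00779    0.02402314 0.0704278 ]
```

Call:
send_rows(rows=[{"x": 0,"y": 0,"z": -0.04,"wx": 0,"wy": 0,"wz": 0,"hand": -1},{"x": 0,"y": 0,"z": -0.07,"wx": 0,"wy": 0,"wz": 0,"hand": -1},{"x": 0,"y": 0,"z": -0.1,"wx": 0,"wy": 0,"wz": 0,"hand": -1},{"x": 0,"y": 0,"z": -0.12,"wx": 0,"wy": 0,"wz": 0,"hand": -1},{"x": 0,"y": 0,"z": -0.14,"wx": 0,"wy": 0,"wz": 0,"hand": -1},{"x": 0,"y": 0,"z": -0.14,"wx": 0,"wy": 0,"wz": 0,"hand": -1},{"x": 0,"y": 0,"z": -0.14,"wx": 0,"wy": 0,"wz": 0,"hand": -1},{"x": 0,"y": 0,"z": -0.12,"wx": 0,"wy": 0,"wz": 0,"hand": -1},{"x": 0,"y": 0,"z": -0.08,"wx": 0,"wy": 0,"wz": 0,"hand": -1},{"x": 0,"y": 0,"z": -0.03,"wx": 0,"wy": 0,"wz": 0,"hand": -1}])

```text
time: 13.68
tool_pos: [0.5523, 0.0969, 0.2104]
tool_rot: [-0.0, 0.998, 0.064, 0.002]
contact_force: [0.5, 0.2, -0.6]
gripper_width: 0.123
grasp_force: 59.4
```

```bash
python3 - <<'E'
from h import *
# refine inspection camera: foot ellipse on its top plane, ring light and barrel from first pictures
S=cv2.imread("pics/side0.png");T=cv2.imread("pics/top0.png")
go([.512,-.203,.20],63.6)
T2=grab_frame("top");S2=grab_frame("side");cv2.imwrite("pics/top4.png",T2);cv2.imwrite("pics/side4.png",S2)
a=cv2.resize(T[135:200,365:430],(400,400),interpolation=2);b=cv2.resize(S[215:270,345:400],(400,400),interpolation=2)
c=cv2.resize(S2[100:220,220:340],(200,200),interpolation=2)
o=np.zeros((600,800,3),np.uint8);o[:400,:400]=a;o[:400,400:]=b;o[400:,:200]=c;cv2.imwrite("pics/a5.png",o)
E
```

```text
t 13.68 p [0.5523 0.0969 0.2104] turn [ 0.002  -0.0042 -1.2507] shift now [-0.5214  1.9491  0.0675] shift after turn [-1.9105  0.6484  0.0696] w 0.123 gf 59.4 F [ 0.5  0.2 -0.6] j [ 0.04 -0.09  1.79  0.    1.44  1.48]
```

View pics/a5.png

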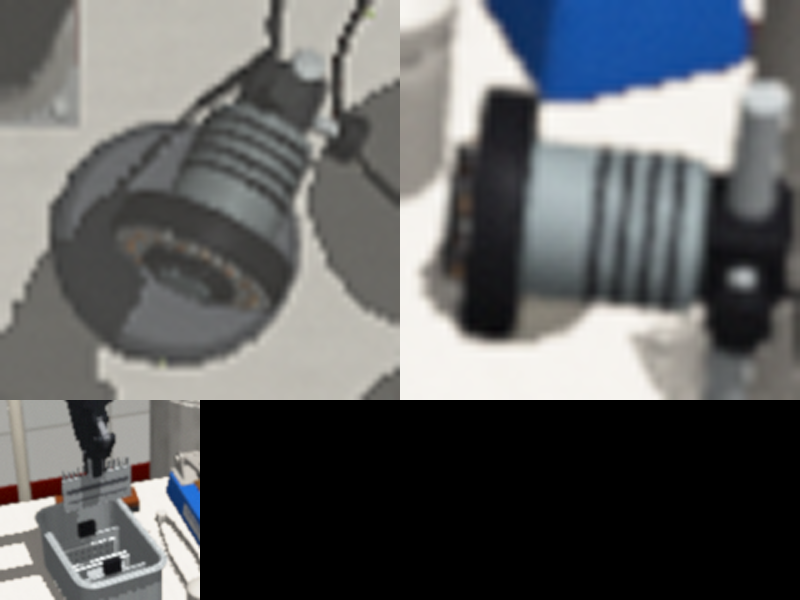

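The comb plate is out with its teeth up, and the other two grips remain in the pan. Next, a cross-check of the lens estimate.

```bash
python3 - <<'E'
from h import *
for n,X in dict(Lfoot=(.6116,-.2517,.17),Ltop=(.6186,-.2551,.17),foot=(.6662,-.2789,.014)).items(): print(n,proj("side",np.array(X)).round(1),proj("top",np.array(X)).round(1))
# axis at z=.17 from barrel/ring centre pixels
for n,p in [("side",(352.8,245.9)),("side",(358.8,244.3)),("side",(370,246)),("side",(383,246.5)),("top",(395.06,179.7)),("top",(396.7,178.9)),("top",(403.5,160.5)),("top",(407,153))]: print(n,p,onz(n,p,.17).round(4))
# foot circle: edge pixels from zoom -> z=.014
for z in [(50,240),(298,245),(174,362),(75,170),(80,325),(270,325),(120,350),(225,355)]:
    p=(365+z[0]/6.154,135+z[1]/6.154); X=onz("top",p,.014);print(X[:2].round(4),end=" ")
E2=[(50,240),(298,245),(174,362),(75,170),(80,325),(270,325),(120,350),(225,355),(100,145)]
P=np.array([onz("top",(365+a/6.154,135+b/6.154),.014)[:2] for a,b in E2])
A=np.c_[2*P,np.ones(len(P))];s=np.linalg.lstsq(A,(P**2).sum(1),rcond=None)[0];print("\nfoot fit",s[:2],np.sqrt(s[2]+s[0]**2+s[1]**2))
E
```

```text
Lfoot [348.9 242.5] [394.7 182.4]
Ltop [352.8 242.9] [396.  179.5]
foot [373.4 296.7] [393.3 174.3]
side (352.8, 245.9) [ 0.6154 -0.2633  0.17  ]
side (358.8, 244.3) [ 0.6287 -0.2628  0.17  ]
side (370, 246) [ 0.6483 -0.2744  0.17  ]
side (383, 246.5) [ 0.6726 -0.284   0.17  ]
top (395.06, 179.7) [ 0.6181 -0.2528  0.17  ]
top (396.7, 178.9) [ 0.6201 -0.2568  0.17  ]
top (403.5, 160.5) [ 0.6655 -0.2745  0.17  ]
top (407, 153) [ 0.6842 -0.2835  0.17  ]
[ 0.6667 -0.2232] [ 0.6651 -0.3344] [ 0.6116 -0.2774] [ 0.6989 -0.235 ] [ 0.6281 -0.2359] [ 0.6286 -0.3207] [ 0.6169 -0.2535] [ 0.6149 -0.3002] 
foot fit [ 0.66566486 -0.27872216] 0.055400513229096435
```

The foot circle fits well (r = 55.4 mm), which puts the lens at about (0.612, −0.252). The direct sightings say 3–6 mm further back. I'll compare pixel profiles along the axis.

```bash
python3 - <<'E'
from h import *
S=cv2.imread("pics/side0.png").max(2);T=cv2.imread("pics/top0.png").max(2)
print("side cols 346-372");
for r in range(236,256,2): print(r,S[r,346:373])
print("top cols 383-414")
for r in range(168,190): print(r,T[r,383:414])
print(onz("top",(393.3,174.3),0),onz("top",(393.3,174.3),.014))
E
```

```text
side cols 346-372
236 [150 150 148 144 147 195 161  57  61  57  41  42  44  45  45  42  59 135
 172 175 174 173 170 168 166 162 115]
238 [150 150 149 150 179 177 114  49  47  44  43  45  51  52  54  52  68 147
 184 187 186 186 185 183 179 148  90]
240 [150 153 176 212 235 193  86  66  60  41  42  45  50  54  60  58 104 163
 188 191 193 192 192 189 186 153  99]
242 [215 229 240 244 239 179  64  80  72  38  40  43  44  48  52  56 113 165
 184 186 189 189 190 189 185 140  92]
244 [245 246 245 244 228 147  52  64  59  36  37  39  41  43  41  53 128 169
 175 177 178 180 182 180 177 131  91]
246 [245 246 246 244 212 110  45  78  71  37  34  35  35  40  40  57 122 156
 161 161 164 163 167 169 158 109  95]
248 [246 246 245 231 158  60  46  63  48  32  33  30  32  31  35  57 111 139
 142 144 145 147 149 149 133  88  99]
250 [246 244 231 175  98  49  48  43  27  26  28  26  28  26  34  61  97 115
 119 120 123 122 126 128 101  65 103]
252 [245 217 145 122  99  65  74  61  27  23  23  23  26  26  29  56  82  91
  96  99  99 100 102 102  75  48  84]
254 [245 233 179 129 121 119 116  76  28  21  2
[... 2342 characters left out ...]
13 111 110 109 110 110 112 111 111 112 111 111
 107 104 100  94  95  98  89  74  83 143 196 192 189]
186 [ 72  72  80 115 112 111 111 111 111 111 111 110 109 110 111 111 111 109
 109 109 110 111 112 104  93  91 118 178 193 189 190]
187 [ 71  74  91 113 112 112 110 111 111 112 111 112 111 110 110 110 111 111
 111 109 110 107 102  89  88 114 163 194 192 190 191]
188 [ 71  79 108 109 111 111 111 113 112 111 112 110 112 112 110 110 111 110
 113 110 106  96  89  87 110 164 194 191 189 189 189]
189 [ 71  80  92  99 105 107 108 112 112 112 112 111 112 111 113 112 111 108
 106 102  91  88  84  97 162 195 192 191 190 190 189]
[ 0.66933245 -0.28154069  0.        ] [ 0.66620178 -0.27885582  0.014     ]
```

Call:
send_rows(rows=[{"x": -0.03,"y": 0.105,"z": 0,"wx": 0,"wy": 0,"wz": 0,"hand": -1},{"x": -0.06,"y": 0.21,"z": 0,"wx": 0,"wy": 0,"wz": 0,"hand": -1},{"x": -0.06,"y": 0.21,"z": 0,"wx": 0,"wy": 0,"wz": 0,"hand": -1},{"x": -0.06,"y": 0.21,"z": 0,"wx": 0,"wy": 0,"wz": 0,"hand": -1},{"x": -0.06,"y": 0.21,"z": 0,"wx": 0,"wy": 0,"wz": 0,"hand": -1},{"x": -0.06,"y": 0.21,"z": 0,"wx": 0,"wy": 0,"wz": 0,"hand": -1},{"x": -0.06,"y": 0.21,"z": 0,"wx": 0,"wy": 0,"wz": 0,"hand": -1},{"x": -0.06,"y": 0.21,"z": 0,"wx": 0,"wy": 0,"wz": 0,"hand": -1},{"x": -0.06,"y": 0.21,"z": 0,"wx": 0,"wy": 0,"wz": 0,"hand": -1},{"x": -0.033,"y": 0.13,"z": 0,"wx": 0,"wy": 0,"wz": 0,"hand": -1}])

```text
time: 14.62
tool_pos: [0.5055, -0.2006, 0.2055]
tool_rot: [-0.001, 0.998, 0.063, -0.002]
contact_force: [0.1, -0.2, -1.3]
gripper_width: 0.13
grasp_force: 59.3
```

Call:
send_rows(rows=[{"x": 0,"y": 0,"z": 0,"wx": 0,"wy": 0,"wz": -0.08,"hand": -1},{"x": 0,"y": 0,"z": 0,"wx": 0,"wy": 0,"wz": -0.14,"hand": -1},{"x": 0,"y": 0,"z": 0,"wx": 0,"wy": 0,"wz": -0.14,"hand": -1},{"x": 0,"y": 0,"z": 0,"wx": 0,"wy": 0,"wz": -0.14,"hand": -1},{"x": 0,"y": 0,"z": 0,"wx": 0,"wy": 0,"wz": -0.14,"hand": -1},{"x": 0,"y": 0,"z": 0,"wx": 0,"wy": 0,"wz": -0.14,"hand": -1},{"x": 0,"y": 0,"z": 0,"wx": 0,"wy": 0,"wz": -0.14,"hand": -1},{"x": 0,"y": 0,"z": 0,"wx": 0,"wy": 0,"wz": -0.14,"hand": -1},{"x": 0,"y": 0,"z": 0,"wx": 0,"wy": 0,"wz": -0.14,"hand": -1},{"x": 0,"y": 0,"z": 0,"wx": 0,"wy": 0,"wz": -0.042,"hand": -1}])

```text
time: 15.45
tool_pos: [0.5063, -0.1979, 0.2053]
tool_rot: [-0.002, 0.851, 0.526, -0.001]
contact_force: [-1.2, 0.5, -1.5]
gripper_width: 0.127
grasp_force: 59.4
```

```bash
python3 -c "
from h import *
go([.508,-.1984,.194],63.2)"
```

```text
t 15.45 p [ 0.5063 -0.1979  0.2053] turn [-0.0052 -0.0007  0.0054] shift now [0.002  0.0123 0.0753] shift after turn [0.0021 0.012  0.0753] w 0.127 gf 59.4 F [-1.2  0.5 -1.5] j [-0.51 -0.12  1.83  0.    1.44 -0.05]
```

Call:
send_rows(rows=[{"x": 0,"y": 0,"z": 0.03,"wx": -0.004,"wy": 0,"wz": 0.005,"hand": -1},{"x": 0.002,"y": 0.01,"z": 0.03,"wx": 0,"wy": 0,"wz": 0,"hand": -1},{"x": 0,"y": 0,"z": 0.015,"wx": 0,"wy": 0,"wz": 0,"hand": -1},{"x": 0,"y": 0,"z": 0,"wx": 0,"wy": 0,"wz": 0,"hand": -1},{"x": 0,"y": 0,"z": 0,"wx": 0,"wy": 0,"wz": 0,"hand": -1},{"x": 0,"y": 0,"z": 0,"wx": 0,"wy": 0,"wz": 0,"hand": -1},{"x": 0,"y": 0,"z": 0,"wx": 0,"wy": 0,"wz": 0,"hand": -1},{"x": 0,"y": 0,"z": 0,"wx": 0,"wy": 0,"wz": 0,"hand": -1},{"x": 0,"y": 0,"z": 0,"wx": 0,"wy": 0,"wz": 0,"hand": -1},{"x": 0,"y": 0,"z": 0,"wx": 0,"wy": 0,"wz": 0,"hand": -1}])

```text
time: 16.28
tool_pos: [0.5088, -0.1989, 0.1966]
tool_rot: [0.001, 0.853, 0.522, 0.001]
contact_force: [-1.4, 0.5, -1.7]
gripper_width: 0.128
grasp_force: 59.4
```

```bash
python3 - <<'E'
from h import *
go([.508,-.1984,.194],63.2)
S=grab_frame("side");T=grab_frame("top");cv2.imwrite("pics/side5.png",S);cv2.imwrite("pics/top5.png",T)
p,R,s=pose();xv=R.apply([1,0,0]);g=p+R.apply([0,0,-.0187])
# predicted pixels of plate corners (bottom/top of sheet, ends) and lens
for n in("side","top"):
  for dx in(-.055,.055):
    for h in(-.0702,-.0152,-.0002): print(n,dx,h,proj(n,g+xv*dx+[0,0,h]).round(1))
a=cv2.resize(S[195:275,290:390],(800,640),interpolation=2)[:600];
o=np.zeros((600,800,3),np.uint8);o[:400,:500]=cv2.resize(S[205:269,300:380],(500,400),interpolation=2);o[200:600,500:800]=cv2.resize(T[160:240,350:410],(300,400),interpolation=2)
o[400:600,:320]=T[150:350,210:530];cv2.imwrite("pics/a6.png",o)
E
```

```text
t 16.28 p [ 0.5088 -0.1989  0.1966] turn [ 0.0042 -0.0004 -0.0048] shift now [ 0.0003 -0.0065  0.0176] shift after turn [ 0.0003 -0.0064  0.0176] w 0.128 gf 59.4 F [-1.4  0.5 -1.7] j [-0.51 -0.11  1.83  0.    1.42 -0.04]
side -0.055 -0.0702 [288.3 264.1]
side -0.055 -0.0152 [287.3 244.1]
side -0.055 -0.0002 [287.1 238.4]
side 0.055 -0.0702 [298.1 228.1]
side 0.055 -0.0152 [297.6 208.5]
side 0.055 -0.0002 [297.4 203. ]
top -0.055 -0.0702 [392.4 236.7]
top -0.055 -0.0152 [396.9 234.8]
top -0.055 -0.0002 [398.2 234.2]
top 0.055 -0.0702 [351.4 215.8]
top 0.055 -0.0152 [353.7 212.8]
top 0.055 -0.0002 [354.3 211.9]
```

View pics/a6.png

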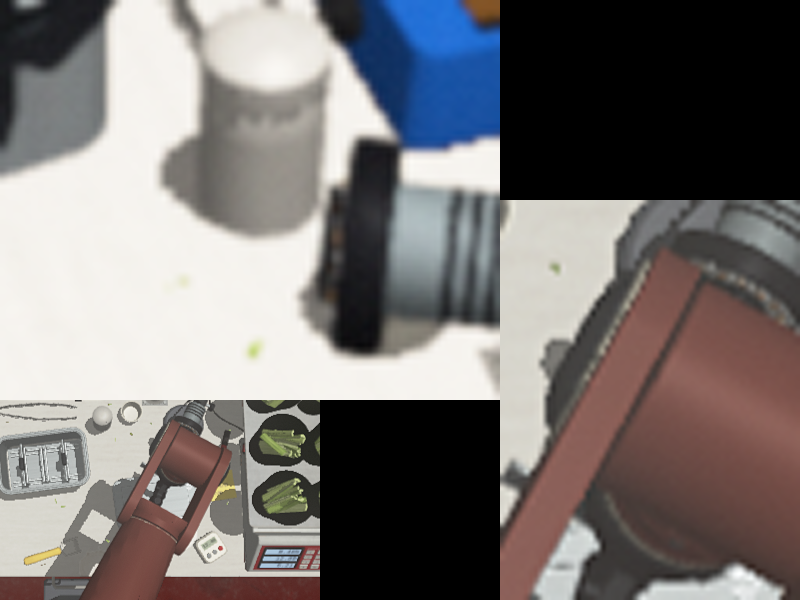

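The top view is blocked by the arm. In the side view the lens face is near col 352, and the plate, edge-on at cols 287–298, lies outside the crop. The top view also shows the two remaining plates in the rack. I'll measure the plate numerically in the side view.

```bash
python3 - <<'E'
from h import *
S=cv2.imread("pics/side5.png");S0=cv2.imread("pics/side2.png")
g=S.max(2)
for r in range(198,272,3): print(r,g[r,278:310])
E
```

```text
198 [144  72  33  28  29  26  26  25  26  28  28  28  26  28  26  26  25  27
  28  27  24  22  25  28  30  30  46  91 127 112  86  84]
201 [ 72  90  66  35  22  28  29  28  24  26  25  26  27  30  31  29  29  26
  26  28  32  31  30  28  59 116 153 167 191 196 178 134]
204 [ 27  24  26  27  27  29  28  26  25  23  30  61  97 121 133 109  56  31
  30  27  30  32  29  36  94 174 208 208 175 104  44  29]
207 [ 29  25  26  27  25  27  29  25  24  24  46 133 197 224 220 168  85  35
  30  33  31  32  29  26  30  30  31  31  34  36  34  32]
210 [27 26 28 26 28 28 29 26 27 26 33 78 96 96 95 95 70 39 28 28 30 29 29 33
 36 43 43 38 34 35 32 34]
213 [83 73 60 41 31 30 27 29 29 26 21 21 24 23 17 17 18 24 26 28 28 31 32 31
 33 32 33 34 35 35 34 35]
216 [ 98 100  97  89  60  31  30  60  78  67  40  21  15  13  15  21  30  37
  38  32  33  33  33  37  71 100 110 103  94  92 102 117]
219 [102 106 116 114  77  36  38  83 103  84  46  20  18  16  19  22  53  90
 105  79  45  30  31  34  76 115 127 126 127 127 129 130]
222 [122 124 129 127  94  45  39  70  97  87  51  23  19  17  17  23  47  97
 123  9
[... 1510 characters left out ...]
 246 245 244 244 244 245]
258 [176 207 224 226 231 237 243 246 246 235 180 126 124 205 240 246 246 245
 246 246 246 246 246 245 246 246 246 245 244 244 244 244]
261 [ 91  95 106 146 171 187 159 116 157 208 181 135 177 233 245 246 246 247
 246 246 246 246 246 245 245 245 246 246 246 245 245 245]
264 [ 92  93  94  96  94  93  95  95  95  99 116 201 241 245 245 245 245 246
 246 246 246 246 246 246 245 245 245 246 246 245 244 244]
267 [ 95  98  93  91  93  92  92  93  94  94 108 181 219 237 244 245 245 245
 245 245 246 246 246 247 247 246 246 245 245 245 245 245]
270 [ 92  93  93  95  93  92  91  94  94  94 101 150 197 212 224 238 244 246
 246 245 246 246 247 247 246 246 246 245 246 246 246 246]
```

```bash
python3 - <<'E'
from h import *
S=cv2.imread("pics/side0.png").max(2)
for c in(354,356,358,360): print("col",c,"rows221-231",S[221:232,c],"rows 256-266",S[256:267,c])
print("knob side rows 164-186 col 279:",cv2.imread("pics/side0.png").max(2)[164:187,279])
print("pred knob top/ctr",proj("side",np.array([.5525,.097,.138])),proj("side",np.array([.5525,.097,.127])))
t=np.linspace(0,2*np.pi,73)
def circ(L,ang,off,r):
    a=np.deg2rad(ang);ax=np.array([np.cos(a),np.sin(a),0]);l=np.array([-ax[1],ax[0],0]);return np.array(L)+off*ax+r*(np.outer(np.cos(t),l)+np.outer(np.sin(t),[0,0,1]))
for L in((.615,-.2525,.17),(.612,-.251,.17)):
  for off in(0,.004,.016):
    for n in("side","top"):
      q=np.array([proj(n,X) for X in circ(L,-26.8,off,.036)]);print(L,off,n,"cols",q[:,0].min().round(1),q[:,0].max().round(1),"rows",q[:,1].min().round(1),q[:,1].max().round(1))
E
```

```text
col 354 rows221-231 [245 246 246 245 245 245 245 244 244 243 244] rows 256-266 [ 24  20  20  22  54 159 233 245 246 246 247]
col 356 rows221-231 [246 246 246 245 245 234 198 155 120  92  73] rows 256-266 [ 20  19  17  18  24  96 211 244 245 246 246]
col 358 rows221-231 [243 245 246 246 244 206  82  34  31  31  34] rows 256-266 [ 19  19  16  18  16  70 201 244 245 245 245]
col 360 rows221-231 [108 156 226 243 244 215 107  39  33  30  35] rows 256-266 [ 29  30  32  42  61 107 213 245 246 245 246]
knob side rows 164-186 col 279: [216 216 192 126  50  35  34  43  45  34  21  20  17  20  19  15  17  26
  59 156 207 212 215]
pred knob top/ctr [277.62853824 167.93044071] [277.82758351 171.44464344]
(0.615, -0.2525, 0.17) 0 side cols 348.8 352.5 rows 224.8 260.2
(0.615, -0.2525, 0.17) 0 top cols 381.2 408.9 rows 173.5 188.3
(0.615, -0.2525, 0.17) 0.004 side cols 350.8 354.4 rows 225.0 260.4
(0.615, -0.2525, 0.17) 0.004 top cols 381.9 409.7 rows 172.0 186.8
(0.615, -0.2525, 0.17) 0.016 side cols 356.7 360.2 rows 225.6 261.0
(0.615, -0.2525, 0.17) 0.016 top cols 384.1 411.8 rows 167.6 182.5
(0.612, -0.251, 0.17) 0 side cols 347.1 350.8 rows 224.7 260.0
(0.612, -0.251, 0.17) 0 top cols 380.6 408.4 rows 174.7 189.5
(0.612, -0.251, 0.17) 0.004 side cols 349.1 352.8 rows 224.9 260.2
(0.612, -0.251, 0.17) 0.004 top cols 381.3 409.1 rows 173.3 188.1
(0.612, -0.251, 0.17) 0.016 side cols 355.1 358.6 rows 225.4 260.8
(0.612, -0.251, 0.17) 0.016 top cols 383.5 411.2 rows 168.9 183.7
```

```bash
python3 - <<'E'
from h import *
g=cv2.imread("pics/side4.png").max(2)
p=np.array([.5523,.0969,.2104]);a=np.deg2rad(7.3);xv=np.array([np.cos(a),np.sin(a),0]);G=p+[0,0,.0187]
for dx in(-.055,-.011,0,.011,.055):
    print(dx,[proj("side",G+xv*dx+[0,0,h]).round(1).tolist() for h in(-.0702,-.0152,0,.03)])
for r in (120,124,128,132,136,140,144,148,152,156,158,160,162): print(r,g[r,252:304])
E
```

```text
-0.055 [[256.8, 166.5], [255.1, 147.8], [254.7, 142.4], [253.7, 131.6]]
-0.011 [[273.1, 162.2], [272.0, 143.7], [271.6, 138.3], [271.0, 127.6]]
0 [[277.2, 161.2], [276.1, 142.6], [275.8, 137.3], [275.2, 126.6]]
0.011 [[281.2, 160.1], [280.2, 141.6], [280.0, 136.3], [279.4, 125.6]]
0.055 [[297.0, 156.1], [296.5, 137.7], [296.4, 132.4], [296.1, 121.8]]
120 [166 166 165 167 165 164 165 165 165 166 165 161 112  44  24  26  26  27
  24  25  26  22  22  23  22  23  28  43  76 132 155 150 135 115  86  69
 104 148 167 169 170 170 169 169 171 169 170 172 169 168 170 171]
124 [166 164 165 165 166 165 165 166 165 165 166 167 162 138 115  75  31  24
  28  25  26  23  28  24  33  36  33  42  49  49  63  77  76  70  49  34
  46 128 168 170 169 169 170 170 169 171 170 171 170 171 168 170]
128 [166 164 164 166 165 167 166 165 164 165 165 166 165 166 163 135  79  32
  26  27  23  26  27  26  26  25  21  22  23  26  32  34  32  24  35  87
 147 170 170 171 171 169 171 171 169 170 170 171 169 170 171 171]
132 [166 166 165 165 163 166 166 166 165 166 165 164 164 164 166 164 160 119
  62  33  25  23  26  
[... 1360 characters left out ...]
127 127 128 128 126 125 123 134 143 148 168 227 244]
158 [179 148 135 135 134 120 119 130 131 130 129 130 132 131 129 130 128 108
  89  84  81  78  76  75  77  79  86 109 123 127 127 122 124 127 127 127
 129 127 133 140 137 129 139 143 141 138 144 147 150 153 184 232]
160 [227 171 141 138 137 119 118 131 131 128 120 113 106 102 103 101 102  90
  86  86  93  95  96  96  94  94  99 116 127 128 129 134 130 117 113 112
 115 129 162 194 193 175 159 150 147 148 143 142 138 132 136 182]
162 [194 139 110 107 101  98 119 132 124 114 113 111 113 113 114 124 127 112
  94  97  96  96  96 100 103 105 119 135 134 127 123 125 120 113 106  97
  88  93 117 163 198 203 188 147 108  90  89  82  82  83  90 157]
```

The plate sits about 3.5 mm towards tool +x from the TCP: +1.5 px in the side view, with the 41.4 px width matching. I'll correct for that and for the refined lens position (0.617, −0.254).

```bash
python3 - <<'E'
from h import *
for i in range(4): grab_frame("side"); go([.5083,-.2030,.194],63.2)
E
```

```text
t 16.43 p [ 0.5088 -0.1988  0.1965] turn [ 0.0039 -0.0004 -0.0048] shift now [-0.0262  0.0098  0.0167] shift after turn [-0.0262  0.0097  0.0166] w 0.131 gf 59.4 F [ 0.1 -0.3 -1.1] j [-0.51 -0.11  1.83  0.    1.42 -0.04]
t 16.48 p [ 0.5088 -0.1988  0.1965] turn [ 0.0039 -0.0004 -0.0049] shift now [-0.0262  0.0097  0.0167] shift after turn [-0.0263  0.0097  0.0167] w 0.128 gf 59.4 F [-0.1 -0.7 -0.4] j [-0.51 -0.11  1.83  0.    1.42 -0.04]
t 16.53 p [ 0.5088 -0.1988  0.1965] turn [ 0.0037 -0.0005 -0.0048] shift now [-0.0262  0.0099  0.0165] shift after turn [-0.0262  0.0098  0.0165] w 0.129 gf 59.4 F [ 0.2 -0.6 -1.4] j [-0.51 -0.11  1.83  0.    1.42 -0.04]
t 16.58 p [ 0.5088 -0.1988  0.1965] turn [ 0.0038 -0.0004 -0.0048] shift now [-0.0263  0.0098  0.0164] shift after turn [-0.0263  0.0097  0.0164] w 0.131 gf 59.4 F [-0.7  0.1 -0.7] j [-0.51 -0.11  1.83  0.    1.42 -0.04]
```

Call:
send_rows(rows=[{"x": -0.013,"y": 0.005,"z": 0.008,"wx": 0.004,"wy": 0,"wz": -0.005,"hand": -1},{"x": -0.013,"y": 0.005,"z": 0.008,"wx": 0,"wy": 0,"wz": 0,"hand": -1},{"x": 0,"y": 0,"z": 0,"wx": 0,"wy": 0,"wz": 0,"hand": -1},{"x": 0,"y": 0,"z": 0,"wx": 0,"wy": 0,"wz": 0,"hand": -1},{"x": 0,"y": 0,"z": 0,"wx": 0,"wy": 0,"wz": 0,"hand": -1},{"x": 0,"y": 0,"z": 0,"wx": 0,"wy": 0,"wz": 0,"hand": -1},{"x": 0,"y": 0,"z": 0,"wx": 0,"wy": 0,"wz": 0,"hand": -1},{"x": 0,"y": 0,"z": 0,"wx": 0,"wy": 0,"wz": 0,"hand": -1},{"x": 0,"y": 0,"z": 0,"wx": 0,"wy": 0,"wz": 0,"hand": -1},{"x": 0,"y": 0,"z": 0,"wx": 0,"wy": 0,"wz": 0,"hand": -1}])

```text
time: 17.42
tool_pos: [0.5083, -0.203, 0.1941]
tool_rot: [-0.0, 0.852, 0.524, 0.0]
contact_force: [-0.6, -0.7, -1.0]
gripper_width: 0.124
grasp_force: 59.4
```

```bash
python3 - <<'E'
from h import *
g=grab_frame("side").max(2);go([.5083,-.2030,.194],63.2)
p,R,s=pose();xv=R.apply([1,0,0]);G=p+R.apply([0,0,-.0187])+.0035*xv
nv=R.apply([0,1,0])
for dx in(-.055,.055): print(dx,[proj("side",G+xv*dx+nv*k+[0,0,-.0702]).round(1).tolist() for k in(-.002,.002)])
for r in (243,246,249,252,255,258,260,261,262,263,264,265,266,267): print(r,g[r,282:302])
E
```

```text
t 17.47 p [ 0.5083 -0.2029  0.1941] turn [-0.0002 -0.0004  0.0002] shift now [-0.0004 -0.      0.0004] shift after turn [-0.0004 -0.      0.0004] w 0.126 gf 59.4 F [ 0.3 -1.  -1.4] j [-0.52 -0.11  1.83  0.    1.42 -0.05]
-0.055 [[288.1, 265.1], [290.1, 265.3]]
0.055 [[297.8, 229.0], [299.6, 229.2]]
243 [246 246 247 246 245 230 168 145 130 107  86  78  71  92 202 241 245 244
 244 244]
246 [246 247 246 246 245 229 195 153 112  87  83  93 100 184 237 245 246 245
 245 244]
249 [244 245 246 246 244 225 159 117  96  81  88 104 171 233 245 246 246 246
 246 245]
252 [190 238 246 246 244 228 165 122 100  93  96 139 224 244 246 246 246 245
 246 246]
255 [244 246 247 247 246 234 178 127 112  91 124 222 244 246 246 246 245 246
 246 247]
258 [231 239 243 246 246 245 207 137 113 115 205 241 245 246 246 247 247 246
 246 245]
260 [213 213 197 199 228 239 207 140 120 158 228 245 246 246 246 247 247 246
 245 245]
261 [195 186 150 144 178 227 208 143 123 182 235 245 246 246 246 246 246 246
 245 244]
262 [142 140 141 131 122 185 186 140 127 205 241 245 246 246 246 246 246 246
 246 245]
263 [102 106 136 128 102 130 139 128 139 221 243 245 246 246 246 246 246 246
 246 246]
264 [ 94  94  99  98  94  99 106 119 170 231 245 246 246 246 246 246 246 246
 246 246]
265 [ 93  92  94  93  93  94 100 119 190 236 245 245 245 246 246 246 246 246
 246 246]
266 [ 93  94  91  91  95  95  98 114 182 235 245 246 246 245 245 246 246 246
 246 246]
267 [ 93  93  94  93  94  94 102 146 201 236 245 245 245 245 245 246 246 247
 247 247]
```

```bash
python3 -c "
from plant import job_done
print(job_done())"
```

```text
the job is handed in; nothing more can be done
None
```

I set the lid flat on the bench beside the pan, and the gripper now holds the comb plate teeth-up, square to the inspection lens. By my measurements its middle is 12 cm from the glass to within a few millimetres (foot and direct lens sightings differed by about 5 mm); the other two plates are still in the rack, and the job is handed in.

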